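# Put the ink pad in the airtight box and snap the lid shut

### The job

Put the ink pad flat on the floor of the airtight box, next to the stamp and not on it, before it dries out. Then swing the lid down and press it gently against its rubber seal until the clip on the front snaps over the lid's nose and holds it shut by itself; never push on the lid with more than 30 N, and leave the other things on the table where they are.

Things in the scene. Friction and masses are not known exactly. Their poses are not given: they have to be found in the camera images.
- inkpad: a closed ink-pad tin, dark steel base with a bright lid, 80 x 52 x 22 mm, lying flat on the table to the right of the box; origin at the middle of its underside, x along its 80 mm length, y along its 52 mm width, z up; about 0.12 kg
- box: a low white plastic box screwed to the table, outside 150 (x) x 220 (y) x 50 mm high, walls and floor 5 mm. A black rubber seal stands on its rim, top about 73 mm above the table; seal and clip were fitted by hand and together sit up to 5 mm higher or lower, which is not measured. Origin at the middle of its underside, on the table; x from the clip (front) to the hinge (back), y to the left, z up
- lid (a joint): angle of the grey lid about the hinge along the box's back edge, rad. Plate 155 mm from hinge to front edge, 224 mm wide, 8 mm thick, 0.18 kg. Near 1.5 = open as at the start, 0 = level; a stiff hinge (0.22 N m) keeps it where it is left. It meets the seal at 0.05 to 0.13; caught by the clip it stays between -0.035 and 0.035; not caught it springs back above 0.045 when let go
- lid_hinge (a point): point on the lid's hinge axis, halfway along it, at 75 mm in the box's x and 60 mm above the table; the lid's underside runs through this axis; its z axis is the lid's outward normal (up when the lid is closed) and its -x axis runs from the hinge to the lid's front edge
- lid_press (a point): point on the lid's outer (upper) face, on its middle line, 125 mm from the hinge, 30 mm short of the front edge: a good place to press. The seal pushes back with 5 N at first and 12 N some 13 mm lower, where the clip catches; the clip adds a few N, so about 15 N is needed here. 1 to 2 mm lower still the seal is flat and the lid stops hard
- lid_edge (a point): middle of the lid's front edge face, 155 mm from the hinge; a rounded nose 44 mm wide and 8 mm thick stands 9 mm out from it and goes under the clip's hook
- clip (a joint): angle of the black spring clip at the middle of the box's front, rad: 0 = upright (at rest, also when it holds the lid); pushed outward to about 0.12 by the lid's nose on its way down; snaps back to 0 when it has caught. Above 0.05 with the lid let go: not caught. Hook 40 mm wide, its top about 83 mm above the table, reaching 10 mm inward over the nose
- stamp: a small rubber stamp: wooden plate 60 x 35 x 12 mm with a turned wooden knob, 38 mm high in all, already standing on the box's floor in its +y (left) part, 60 to 80 mm from the box's middle line; stays there; origin at the middle of its underside
- eraser: a dark eraser, 22 x 45 x 13 mm, lying next to one short end of the ink pad; bystander; origin at the middle of its underside
- glue: a white glue stick standing upright, 29 mm across, 90 mm high; bystander; origin at the middle of its underside
- tape: a roll of masking tape lying flat, 100 mm across, 20 mm high; bystander; origin at the middle of its underside
- marker: a marker pen lying on the table, 12 mm thick, about 140 mm long; bystander; origin at its middle, on its underside, x along it

How it is judged:
On the way, in this order (a step that is already met when the one before it is completed fails the run):
1. the ink pad lies flat on the box's floor, let go, the lid still open (x of inkpad in the frame of box between -0.06 and 0.06 m and y of inkpad in the frame of box between -0.09 and 0.09 m and z of inkpad in the frame of box below 0.011 m and angle between inkpad's own z axis and vertical below 0.15 rad and contact force between the fingers and inkpad below 0.1 N and value of joint lid above 0.9 rad), for 0.2 s.
2. the lid is swung down to the seal (value of joint lid below 0.16 rad), for 0.05 s.
3. the nose has been pushed past the clip and the clip has snapped back over it (value of joint lid below 0.04 rad and value of joint clip below 0.05 rad), for 0.2 s.
At the end, for the whole second after the job is handed in: the ink pad lies flat (within 0.15 rad) and still on the box's floor, its underside not more than 11 mm above the table and its middle within 60 mm along and 90 mm across of the box's middle; the lid, let go, is held shut by the clip: lid below 0.04 rad, clip back within 0.05 rad of upright (all of step 3 and x of inkpad in the frame of box between -0.06 and 0.06 m and y of inkpad in the frame of box between -0.09 and 0.09 m and z of inkpad in the frame of box below 0.011 m and angle between inkpad's own z axis and vertical below 0.15 rad and linear speed of inkpad below 0.02 m/s); the robot touches nothing.
It fails at once if the lid is pushed with more than 30 N (contact force between any of the arm, the fingers and lid above 30 N).
It fails at once if another loose thing is shifted by more than 30 mm (distance of any of stamp, eraser, glue, tape, marker from where it was at the start of the episode above 0.03 m).
It also fails if it takes over 72 s, if anything falls off the work surface, if the arm or the gripper's body presses on something with over 40 N, if the wrist force passes 120 N, or if a joint passes its speed limit or range.

### The arm

A 6-joint arm with a two-finger parallel gripper is mounted at the origin on the work surface. World frame = base frame: x ahead of the robot, y to its left, z up, the work surface at z = 0. Lengths are in m, angles in rad, forces in N, time in s.
With the tool pointing down it reaches from about 0.4 to 0.825 m from the base axis. Payload 7 kg.
Tool frame: the origin (TCP) lies at the centre of the arm's flange, where the gripper is bolted on; the fingertips stand 178 mm ahead of it and the grasp point (between the pads) lies arm.tcp_to_grasp ahead of it (arm.tcp_to_grasp is the distance from the TCP to the grasp point, in m); z points along the fingers, y is the direction in which the jaws open and shut (so a half turn about z gives the same grasp; the last joint's range is limited). The gripper opens to 88 mm and grips with 3 to 60 N. Pads are 19 mm wide; open, the fingers measure 130 mm over their backs; the gripper's body (78 mm by 193 mm) begins 47 mm behind the grasp point.
Start: joints at [1.548, 0.359, 0.012, 0, -1.224, -0.288], TCP at [0.206, 0.643, 0.405] pointing down, gripper open.
Joint ranges: [-3.07, 3.07], [-1.43, 2.12], [-1.02, 1.25], [-3.03, 1.67], [-3.05, -0], [-3.03, 3.03]. Speed limits (rad/s): [2.39, 2.39, 3.01, 3.14, 3.14, 3.14].

### API

Orientations are given as [roll, pitch, yaw] about the fixed x, y, z axes, in that order (R = Rz(yaw) Ry(pitch) Rx(roll)).
In Python, from station import arm gives the robot as it stands.
- The arm moves only by the tool move_arm, never from a script. Its argument "deltas" is a list of rows, each a list of 6 numbers: the shift along the world's x, y, z in mm, then the turn, a rotation vector about the world's x, y, z in degrees. In form: [[tx, ty, tz, ax, ay, az], ...]. A call has exactly 5 rows; each row shifts and turns the commanded pose from where the row before left it; what a row does not reach is not made up. A row lasts 1/12 s, in which the tool goes at most 41.7 mm and 7.16 degrees, less where a joint would pass 70% of its speed; a pose out of reach is approached as far as the arm can. A call with a gripper value outside its range is refused whole. "claw" is the closure in counts, from 0 (fully open) to 255 (shut), set as the call begins (left out, the last holds). The fingers move at their own pace and stop on an object; "squeeze" is the grip in N (left out, the last holds). Time passes only in rows, so rows that do not move let the fingers close, or fill a call up. It gives the time, the measured TCP pose, the force and the opening at its end, in the units of the state.
- arm.get_state(): the state, without advancing time (a new reading comes with each control period).
- arm.grab_frame(name): name is "scene" or "side" or "wrist"; returns the picture (384x512x3 uint8, red, green, blue); there is no depth.
- arm.calibration(name): a dict with "intrinsics" (3x3 intrinsics, pixels), "T" (4x4, takes a point from camera to world coordinates); the wrist camera has in their place "mount" (4x4, takes a point from camera to tool coordinates, whose origin is the TCP and whose axes are the flange's). Camera axes: x right, y up, looking along -z (the intrinsics and any distortion apply to the point x, -y, -z); pixel columns grow to the right and rows downward; lengths in m; the calibration is good to about 2 mm. A picture is of the moment at which its call begins: read the wrist's pose just before it. calibration takes no time and is no camera call.
- arm.job_done(): hands the job in, once; it reports no verdict.
Trained networks look in the newest picture that a camera, given by its name, has taken for a name from the list of things; names that differ only in an ending like _2 or _b are one class to them, and where a whole thing is asked for, a point or a joint stands for the part that bears it (a point fixed in the world has none). Each returns a list of dicts, best first, with "score" (0 to 1); they miss things now and then, are a little off and sometimes report something else, mostly with a low value. They report only what shows in the picture. A call takes as long as a camera call.
- arm.spot_in(thing, camera): "xy" ([column, row] in pixels, amid what is visible of it).
- arm.masks_of(thing, camera): "pixels" (384x512 bool, what is visible of it) and "xy" ([column, row] in pixels, amid what is visible of it).
- arm.spot_point(thing, camera): "xy" ([column, row] in pixels: a listed point, or the origin of a listed thing).
The state is a dict: "t": time; "q": joint angles; "qd": joint speeds; "joint_efforts": joint torques, N m; "eef_pos": TCP position; "ee_rot": TCP orientation; "force": force on the tool from outside, world axes, zero at the start; "moment": the same for the moment, N m; "width": finger opening in m.
Only numpy, scipy, OpenCV 4.12 (cv2) and the standard library are available. Lean on these libraries where they do the work, as an engineer would, in place of code of your own. Each camera call takes 0.05 s, during which the arm holds its last target. There are 200 camera calls.

## Working session

There is one attempt and no reset: what is moved stays moved. The work goes in short steps, Python scripts to look and compute and a tool call to move; the robot and the scene stay as the last step left them, time stands still between calls to the robot, and variables do not carry over. Pictures are saved under pics/ and viewed, about 8 in all and at most 12, crops included, and the job is handed in when it is done.

Besides the shell and the picture viewer there is one more tool, called after ">>>" as a command line: name --pt "numbers of a row" for each row, then --argument value for the rest. move_arm: Moves the arm, as the interface text tells. Its arguments: {"type":"object","properties":{"deltas":{"type":"array","items":{"type":"array","items":{"type":"number"}}},"claw":{"type":"number"},"squeeze":{"type":"number"}},"required":["deltas"]}

```bash
ls; mkdir -p pics; cat > h.py <<'E'
import numpy as np, cv2
from station import arm
from scipy.spatial.transform import Rotation as R
def cam(name, st=None):
    c=arm.calibration(name); K=np.array(c["intrinsics"])
    if "T" in c: T=np.array(c["T"])
    else:
        st=st or arm.get_state(); M=np.eye(4); M[:3,:3]=R.from_euler('xyz',st["ee_rot"]).as_matrix(); M[:3,3]=st["eef_pos"]; T=M@np.array(c["mount"])
    return K,T,c
def ray(xy,K,T):
    u=np.linalg.solve(K,[xy[0],xy[1],1.]); d=T[:3,:3]@np.array([u[0],-u[1],-u[2]]); return T[:3,3],d/np.linalg.norm(d)
def atz(xy,K,T,z):
    o,d=ray(xy,K,T); return o+d*(z-o[2])/d[2]
def tri(rays):
    A=np.zeros((3,3));b=np.zeros(3)
    for o,d in rays:
        P=np.eye(3)-np.outer(d,d);A+=P;b+=P@o
    p=np.linalg.solve(A,b); return p,[float(np.linalg.norm((np.eye(3)-np.outer(d,d))@(p-o))) for o,d in rays]
def proj(p,K,T):
    q=T[:3,:3].T@(np.asarray(p)-T[:3,3]); u=K@np.array([q[0],-q[1],-q[2]]); return u[:2]/u[2]
def save(im,f): cv2.imwrite("pics/"+f,im[:,:,::-1])
E
python3 - <<'E'
from h import *
np.set_printoptions(precision=3,suppress=True)
print(arm.get_state(), arm.tcp_to_grasp)
ims=[]
for n in("scene","side"):
    im=arm.grab_frame(n); ims.append(im); K,T,c=cam(n); print(n,K,T,[k for k in c])
    for t in("inkpad","box","lid","stamp","eraser","glue","tape","marker","lid_hinge","lid_press","lid_edge","clip"):
        r=arm.spot_point(t,n)
        print(t,[(np.round(x["xy"],1).tolist(),round(x["score"],2)) for x in r[:2]])
save(cv2.resize(np.vstack(ims),(450*512//450,768))[:,:], "a.png")
save(ims[0],"scene0.png");save(ims[1],"side0.png")
E
```

```text
pics
{'t': 0.0, 'q': array([ 1.548,  0.359,  0.011, -0.   , -1.224, -0.288]), 'qd': array([ 0.   ,  0.002,  0.001,  0.001,  0.002, -0.   ]), 'joint_efforts': array([ -0.   , -58.272,  29.305,   6.997,   0.007,  -0.   ]), 'eef_pos': array([0.206, 0.642, 0.404]), 'ee_rot': array([ 3.14 , -0.   , -0.311]), 'force': array([ 0.159, -0.42 ,  0.232]), 'moment': array([0.034, 0.032, 0.043]), 'width': 0.08745733412711662} 0.1593
scene [[369.965   0.    256.879]
 [  0.    369.965 192.405]
 [  0.      0.      1.   ]] [[-0.692 -0.571  0.442  1.047]
 [ 0.722 -0.532  0.442  0.544]
 [-0.017  0.625  0.781  0.875]
 [ 0.     0.     0.     1.   ]] ['intrinsics', 'T']
inkpad [([198.8, 135.9], 0.54), ([287.9, 202.2], 0.5)]
box [([273.6, 186.2], 0.67)]Traceback (most recent call last):
  File "<stdin>", line 8, in <module>
ValueError: it knows: box, eraser, glue, inkpad, lid_edge, lid_hinge, lid_press, marker, stamp, tape
```

```bash
python3 - <<'E'
from h import *
np.set_printoptions(precision=3,suppress=True)
ims=[];D={}
for n in("scene","side"):
    im=arm.grab_frame(n); ims.append(im); K,T,c=cam(n)
    if n=="side": print(K,T)
    for t in("inkpad","box","stamp","eraser","glue","tape","marker","lid_hinge","lid_press","lid_edge"):
        r=arm.spot_point(t,n)
        print(n,t,[(np.round(x["xy"],1).tolist(),round(x["score"],2),atz(x["xy"],K,T,0)) for x in r[:2]])
        if r: D.setdefault(t,[]).append(ray(r[0]["xy"],K,T))
for t,v in D.items():
    if len(v)==2: print(t,*tri(v))
save(ims[0],"scene0.png");save(ims[1],"side0.png")
E
```

```text
scene inkpad [([200.8, 138.9], 0.74, array([ 0.513, -0.256,  0.   ]))]
scene box [([274.4, 187.2], 0.94, array([0.5  , 0.073, 0.   ])), ([285.7, 198.2], 0.22, array([0.509, 0.127, 0.   ]))]
scene stamp [([287.0, 199.4], 0.44, array([0.509, 0.133, 0.   ]))]
scene eraser [([184.6, 152.8], 0.58, array([ 0.594, -0.245,  0.   ]))]
scene glue [([161.2, 184.2], 0.59, array([ 0.73 , -0.192,  0.   ]))]
scene tape [([376.3, 244.4], 0.68, array([0.461, 0.41 , 0.   ]))]
scene marker [([432.1, 268.5], 0.71, array([ 0.425,  0.553, -0.   ])), ([378.3, 245.6], 0.31, array([ 0.461,  0.416, -0.   ]))]
scene lid_hinge [([252.2, 187.1], 0.67, array([0.546, 0.023, 0.   ]))]
scene lid_press [([255.3, 154.8], 0.6, array([ 0.44 , -0.065,  0.   ]))]
scene lid_edge [([257.8, 146.1], 0.64, array([ 0.405, -0.088,  0.   ]))]
[[467.568   0.    246.36 ]
 [  0.    467.568 193.866]
 [  0.      0.      1.   ]] [[ 0.998  0.026 -0.051  0.521]
 [-0.057  0.515 -0.855 -1.049]
 [ 0.004  0.857  0.516  0.753]
 [ 0.     0.     0.     1.   ]]
side inkpad [([215.5, 304.8], 0.77, array([ 0.499, -0.278,  0.   ]))]
side box [([216
[... 441 characters left out ...]
4, array([0.581, 0.437, 0.   ]))]
side lid_edge [([235.7, 150.5], 0.95, array([0.574, 0.511, 0.   ]))]
inkpad [ 0.502 -0.267 -0.012] [0.0031154228954227035, 0.0031154228954226935]
box [ 0.498  0.068 -0.01 ] [0.00418384580510378, 0.0041838458051036516]
eraser [ 0.588 -0.246 -0.002] [0.004543274360488585, 0.004543274360488713]
glue [ 0.731 -0.191  0.001] [0.00047724706812107983, 0.000477247068121137]
tape [ 0.456  0.409 -0.005] [0.0017081127411264847, 0.0017081127411263837]
marker [0.423 0.554 0.005] [0.004483069834775433, 0.004483069834775588]
lid_press [0.568 0.065 0.187] [0.0020834751030383296, 0.002083475103038654]
lid_edge [0.56  0.067 0.214] [0.0012753403196767005, 0.0012753403196766777]
```

View pics/scene0.png

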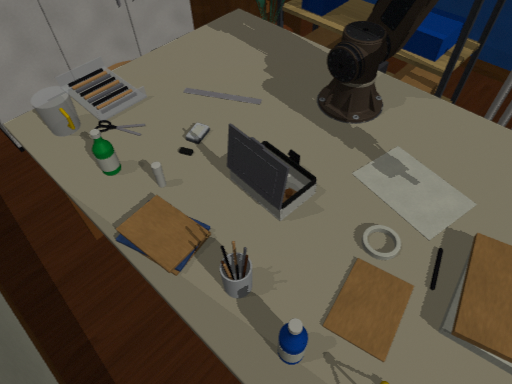

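View pics/side0.png

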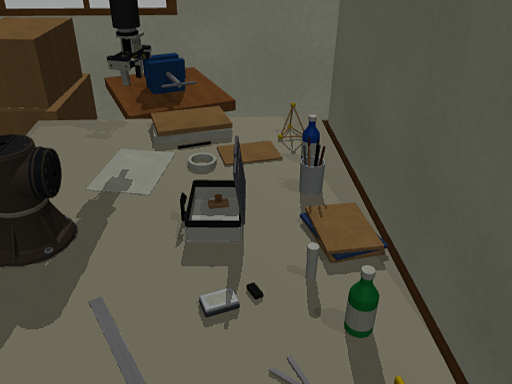

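The scene view shows the box at pixel (274,186) with its lid open and standing near vertical at (255,160). The clip is on the robot's side at (293,156), the ink pad at (198,132) and the eraser at (185,151). The side view agrees: pad (218,302), eraser (255,291), and the stamp inside the box's left part at (217,202). Next I'll get the yaws from the masks.

```bash
python3 - <<'E'
from h import *
np.set_printoptions(precision=3,suppress=True)
for n in("scene","side"):
    K,T,c=cam(n); arm.grab_frame(n)
    for t,z in(("inkpad",.012),("eraser",.007),("stamp",.02),("box",0.025),("lid_edge",.13)):
        r=arm.masks_of(t,n)
        if not r: print(n,t,"none");continue
        m=r[0]["pixels"].astype(np.uint8)
        cs,_=cv2.findContours(m,cv2.RETR_EXTERNAL,cv2.CHAIN_APPROX_NONE); c=max(cs,key=cv2.contourArea)[:,0]
        hull=cv2.convexHull(c.astype(np.float32))
        P=np.array([atz(p,K,T,z)[:2] for p in c],np.float32)
        (cx,cy),(w,h),a=cv2.minAreaRect(P)
        ap=cv2.approxPolyDP(hull,3,True)[:,0]
        print(n,t,round(r[0]["score"],2),m.sum(),"c",(round(cx,3),round(cy,3)),"wh",(round(w,3),round(h,3)),round(a,1),"poly",ap.astype(int).tolist())
E
```

```text
scene inkpad 0.9 302 c (0.508, -0.28) wh (0.093, 0.061) 17.8 poly [[207, 126], [198, 142], [186, 139], [196, 123]]
scene eraser 0.61 97 c (0.589, -0.243) wh (0.033, 0.049) 24.5 poly [[179, 149], [190, 148], [192, 153], [183, 154]]
scene stamp 0.49 88 c (0.373, 0.042) wh (0.053, 0.027) 84.8 poly [[290, 150], [298, 155], [297, 162], [288, 155]]
scene box 0.94 4916 c (0.473, -0.019) wh (0.412, 0.226) 87.2 poly [[228, 124], [296, 153], [315, 177], [314, 193], [277, 219], [230, 178], [226, 155]]
scene lid_edge 0.73 208 c (0.51, 0.557) wh (0.111, 0.01) 17.3 poly [[441, 248], [431, 289], [437, 251]]
side inkpad 0.58 801 c (0.507, -0.279) wh (0.082, 0.071) 17.1 poly [[231, 287], [239, 307], [206, 315], [201, 296]]
side eraser 0.63 684 c (0.576, 0.33) wh (0.037, 0.59) 0.9 poly [[236, 136], [245, 180], [243, 222], [233, 175]]
side stamp 0.78 231 c (0.508, 0.13) wh (0.059, 0.079) 0.7 poly [[228, 202], [219, 208], [208, 206], [208, 200], [216, 194]]
side box 0.68 3846 c (0.498, 0.256) wh (0.667, 0.193) 86.9 poly [[237, 136], [245, 178], [241, 241], [187, 242], [181, 194]]
side lid_edge 0.69 658 c (0.567, 0.099) wh (0.031, 0.485) 1.3 poly [[236, 137], [245, 180], [243, 222], [233, 174]]
```

>>> move_arm --pt "24 -33 8 0 0 3.5" --pt "24 -33 8 0 0 3.5" --pt "24 -33 8 0 0 3.5" --pt "24 -33 8 0 0 3.5" --pt "24 -33 8 0 0 3.5" --claw 0

```text
t: 2.27
eef_pos: [0.3271, 0.4759, 0.4451]
ee_rot: [-3.141, -0.0, -0.002]
force: [1.3, 0.2, -0.6]
width: 0.0876
```

>>> move_arm --pt "20 -35 6 0 0 0" --pt "20 -35 6 0 0 0" --pt "20 -35 6 0 0 0" --pt "20 -35 6 0 0 0" --pt "20 -35 6 0 0 0"

```text
t: 2.68
eef_pos: [0.4269, 0.3006, 0.4754]
ee_rot: [-3.141, -0.001, -0.005]
force: [0.9, 0.3, 0.9]
width: 0.0875
```

>>> move_arm --pt "5 -40 0 0 0 0" --pt "5 -40 0 0 0 0" --pt "5 -40 0 0 0 0" --pt "0 -30 0 0 0 0" --pt "0 0 0 0 0 0"

```text
t: 3.1
eef_pos: [0.4408, 0.1483, 0.4753]
ee_rot: [-3.141, -0.001, -0.008]
force: [0.1, 0.6, -0.4]
width: 0.0875
```

```bash
python3 - <<'E'
from h import *
np.set_printoptions(precision=3,suppress=True)
st=arm.get_state(); im=arm.grab_frame("wrist"); K,T,c=cam("wrist",st)
print(st["t"],st["eef_pos"],st["ee_rot"],K,T)
for t in("box","stamp","lid_hinge","lid_press","lid_edge"):
    print(t,[(np.round(x["xy"],1).tolist(),round(x["score"],2),atz(x["xy"],K,T,.0)) for x in arm.spot_point(t,"wrist")[:2]])
save(im,"w1.png")
E
```

```text
3.1 [0.441 0.148 0.475] [-3.141 -0.001 -0.008] [[325.487   0.    259.149]
 [  0.    325.487 194.135]
 [  0.      0.      1.   ]] [[-0.009  0.964  0.264  0.511]
 [-1.    -0.009 -0.002  0.148]
 [ 0.    -0.264  0.965  0.455]
 [ 0.     0.     0.     1.   ]]
box [([318.1, 109.3], 0.85, array([0.505, 0.068, 0.   ]))]
stamp [([272.0, 110.7], 0.89, array([0.504, 0.13 , 0.   ]))]
lid_hinge [([337.7, 49.3], 0.7, array([0.58 , 0.045, 0.   ]))]
lid_press [([374.6, 27.8], 0.76, array([ 0.605, -0.   ,  0.   ]))]
lid_edge [([388.8, 35.1], 0.97, array([ 0.596, -0.019,  0.   ]))]
```

View pics/w1.png

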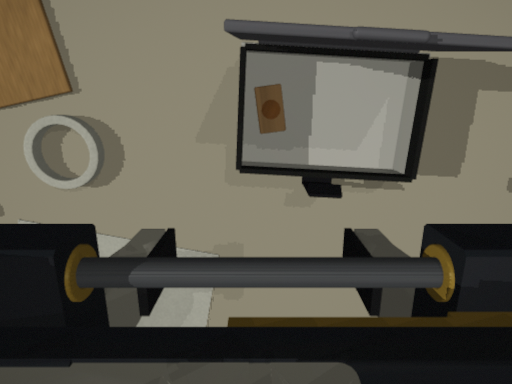

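The wrist view shows the box rim clearly, with seal corners at about (239,46), (428,54), (412,180) and (237,170). The clip is at (322,188), the stamp at (271,108), and the right half of the floor is free. I'll compute the box pose from the rim corners.

```bash
python3 - <<'E'
from h import *
np.set_printoptions(precision=4,suppress=True)
st=arm.get_state(); K,T,c=cam("wrist",st)
Kside,Tside,_=cam("side"); Ks,Ts,_=cam("scene")
for z in(.068,.073,.078):
    P=np.array([atz(p,K,T,z)[:2] for p in((239,46),(428,54),(412,180),(237,170))])
    print(z,P.tolist(),"mean",P.mean(0),"lens",[np.linalg.norm(P[i]-P[(i+1)%4]).round(3) for i in range(4)])
    for a,b in((1,0),(2,3)): d=P[b]-P[a]; print("yaw",np.degrees(np.arctan2(-d[0],d[1])))
P=np.array([atz(p,K,T,.005)[:2] for p in((411,175),(243,165))]);print("floor front",P)
d=tri([ray(arm_xy,*k) for arm_xy,k in(((272.0,110.7),(K,T)),)]) if 0 else None
# lid points from 3 views
for n,w,s,e in(("lid_press",(374.6,27.8),(255.3,154.8),(238.3,159.5)),("lid_edge",(388.8,35.1),(257.8,146.1),(235.7,150.5)),("box",(318.1,109.3),(274.4,187.2),(216.5,221.9))):
    print(n,*tri([ray(w,K,T),ray(s,Ks,Ts),ray(e,Kside,Tside)]))
print("stamp@5mm",atz((272,110.7),K,T,.005))
# side view near bottom edge at z=0
for p in((241,241),(187,242)): print("side bottom",atz(p,Kside,Tside,0))
E
```

```text
0.068 [[0.5742419463392726, 0.1746104574682556], [0.5651082312930773, -0.03331100858456251], [0.4229363909005973, -0.0326642056242655], [0.4363767487691803, 0.17996591288812225]] mean [0.4997 0.0722] lens [np.float64(0.208), np.float64(0.142), np.float64(0.213), np.float64(0.138)]
yaw -2.515310701464048
yaw -3.616856460566145
0.073 [[0.5734378923653736, 0.17433163684142547], [0.5644223814209645, -0.030899010632910756], [0.42409045990135297, -0.03026057828222528], [0.4373568791894671, 0.17961778455962196]] mean [0.4998 0.0732] lens [np.float64(0.205), np.float64(0.14), np.float64(0.21), np.float64(0.136)]
yaw -2.515310701464073
yaw -3.6168564605661353
0.078 [[0.5726338383914745, 0.17405281621459534], [0.5637365315488517, -0.028487012681259055], [0.42524452890210857, -0.027856950940185088], [0.4383370096097539, 0.17926965623112168]] mean [0.5    0.0742] lens [np.float64(0.203), np.float64(0.138), np.float64(0.208), np.float64(0.134)]
yaw -2.515310701464066
yaw -3.616856460566156
floor front [[ 0.4156 -0.0607]
 [ 0.4311  0.1758]]
lid_press [0.5675 0.0657 0.1871] [0.0008165383660463317, 0.002369988187645788, 0.0019153698147739715]
lid_edge [0.559  0.0655 0.2134] [0.0018870212768085004, 0.002021473374274239, 0.0014493027364432096]
box [ 0.5013  0.0698 -0.0097] [0.004756088408154521, 0.006169463249015487, 0.0035171306006905366]
stamp@5mm [0.5044 0.1357 0.005 ]
side bottom [ 0.5676 -0.0439  0.    ]
side bottom [ 0.4237 -0.0409  0.    ]
```

>>> move_arm --pt "0 -40 0 0 0 0" --pt "0 -41 0 0 0 0" --pt "0 -41 0 0 0 0" --pt "0 -41 0 0 0 0" --pt "0 -41 0 0 0 0"

```text
t: 3.82
eef_pos: [0.4414, -0.052, 0.4748]
ee_rot: [-3.142, -0.0, -0.003]
force: [0.9, -0.3, -0.6]
width: 0.0877
```

>>> move_arm --pt "0 -38 -14 0 0 3.6" --pt "0 -38 -14 0 0 3.6" --pt "0 -38 -14 0 0 3.6" --pt "0 -38 -14 0 0 3.6" --pt "0 -38 -14 0 0 3.6"

```text
t: 4.23
eef_pos: [0.4418, -0.2425, 0.404]
ee_rot: [3.141, -0.0, 0.314]
force: [1.7, 0.4, 0.3]
width: 0.0873
```

>>> move_arm --pt "0 -28 -20 0 0 0" --pt "0 -25 -20 0 0 0" --pt "0 0 0 0 0 0" --pt "0 0 0 0 0 0" --pt "0 0 0 0 0 0"

```text
t: 4.65
eef_pos: [0.4422, -0.2939, 0.3645]
ee_rot: [-3.141, 0.001, 0.309]
force: [0.2, 0.7, 0.6]
width: 0.0876
```

```bash
cat > pad.py <<'E'
from h import *
import sys
np.set_printoptions(precision=4,suppress=True)
st=arm.get_state(); im=arm.grab_frame("wrist"); K,T,c=cam("wrist",st)
print(st["t"],st["eef_pos"],st["ee_rot"],st["q"])
for t,z in(("inkpad",.022),("eraser",.013)):
    for r in arm.masks_of(t,"wrist")[:1]:
        m=r["pixels"].astype(np.uint8); cs,_=cv2.findContours(m,cv2.RETR_EXTERNAL,cv2.CHAIN_APPROX_NONE); c=max(cs,key=cv2.contourArea)[:,0]
        P=np.array([atz(p,K,T,z)[:2] for p in c],np.float32); print(t,r["score"],r["xy"],cv2.minAreaRect(P),cv2.approxPolyDP(cv2.convexHull(c),3,True)[:,0].tolist())
    print([(x["xy"],x["score"],atz(x["xy"],K,T,0)) for x in arm.spot_point(t,"wrist")[:1]])
save(im,sys.argv[1])
E
python3 pad.py w2.png
```

```text
4.65 [ 0.4422 -0.2939  0.3645] [-3.1414  0.0007  0.3093] [-0.217   0.1536 -0.3628  0.0002 -1.0551  2.097 ]
inkpad 0.75 [265.1, 108.2] ((0.5060440897941589, -0.2791250944137573), (0.07902523130178452, 0.05074559152126312), 18.68300437927246) [[289, 67], [289, 149], [242, 150], [237, 70]]
[([261.3, 108.5], 0.59, array([ 0.5064, -0.2757,  0.    ]))]
eraser 0.68 [254.0, 12.7] ((0.5846171379089355, -0.24407707154750824), (0.022249197587370872, 0.04486428201198578), 17.690113067626953) [[278, 0], [277, 21], [233, 26], [230, 0]]
[([256.2, 12.0], 0.81, array([ 0.5894, -0.244 ,  0.    ]))]
```

View pics/w2.png

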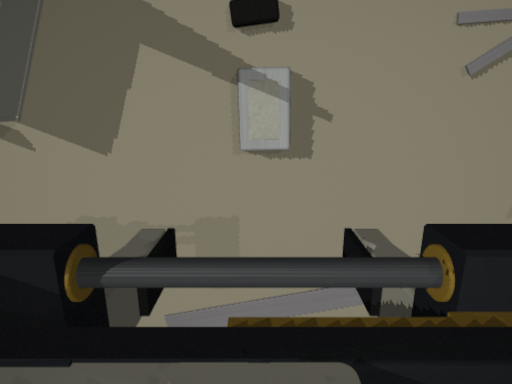

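The pad is at (0.506, -0.279), yaw about 18°. Its top measures 79x51 mm at z=22 mm, which matches the given size. The eraser is well clear, 85 mm away. I'll descend now.

>>> move_arm --pt "32 7.5 -20 0 0 0.6" --pt "32 7.5 -25 0 0 0" --pt "0 0 -35 0 0 0" --pt "0 0 -35 0 0 0" --pt "0 0 -30 0 0 0"

```text
t: 5.32
eef_pos: [0.5057, -0.2784, 0.2183]
ee_rot: [3.142, -0.001, 0.321]
force: [-0.0, 0.0, -0.8]
width: 0.0876
```

>>> move_arm --pt "0 0 -15 0 0 0" --pt "0 0 -10 0 0 0" --pt "0 0 -7 0 0 0" --pt "0 0 0 0 0 0" --pt "0 0 0 0 0 0"

```text
t: 5.73
eef_pos: [0.506, -0.2793, 0.1886]
ee_rot: [3.141, -0.001, 0.32]
force: [0.2, 0.5, 0.9]
width: 0.088
```

>>> move_arm --pt "0 0 -1.5 0 0 0" --pt "0 0 0 0 0 0" --pt "0 0 0 0 0 0" --pt "0 0 0 0 0 0" --pt "0 0 0 0 0 0" --claw 255 --squeeze 20

```text
t: 6.15
eef_pos: [0.5055, -0.2794, 0.1866]
ee_rot: [3.141, -0.001, 0.319]
force: [-0.7, 0.2, 0.4]
width: 0.0597
```

>>> move_arm --pt "0 0 0 0 0 0" --pt "0 0 0 0 0 0" --pt "0 0 0 0 0 0" --pt "0 0 0 0 0 0" --pt "0 0 0 0 0 0"

```text
t: 6.57
eef_pos: [0.5055, -0.2794, 0.1863]
ee_rot: [3.142, -0.0, 0.319]
force: [-1.5, 1.1, 5.6]
width: 0.0519
```

>>> move_arm --pt "0 0 5 0 0 0" --pt "0 0 10 0 0 0" --pt "0 0 20 0 0 0" --pt "0 0 20 0 0 0" --pt "0 0 20 0 0 0"

```text
t: 6.98
eef_pos: [0.5052, -0.2793, 0.2624]
ee_rot: [-3.141, 0.001, 0.319]
force: [1.3, -0.6, -0.7]
width: 0.052
```

>>> move_arm --pt "-4 35 14 0 0 -4.3" --pt "-4 35 14 0 0 -4.3" --pt "-4 35 14 0 0 -4.3" --pt "-4 35 14 0 0 -4.3" --pt "-4 35 14 0 0 -4.3"

```text
t: 7.4
eef_pos: [0.4847, -0.1031, 0.3325]
ee_rot: [-3.141, -0.001, -0.06]
force: [0.5, 1.3, -1.0]
width: 0.0519
```

>>> move_arm --pt "0 30 0 0 0 0" --pt "0 35 0 0 0 0" --pt "0 35 0 0 0 0" --pt "0 30 0 0 0 0" --pt "0 0 0 0 0 0"

```text
t: 7.82
eef_pos: [0.4856, 0.0294, 0.3322]
ee_rot: [-3.14, -0.002, -0.053]
force: [0.7, -0.7, -1.4]
width: 0.0516
```

>>> move_arm --pt "0 0 -20 0 0 0" --pt "0 0 -20 0 0 0" --pt "0 0 -10 0 0 0" --pt "0 0 0 0 0 0" --pt "0 0 0 0 0 0"

```text
t: 8.23
eef_pos: [0.4854, 0.0254, 0.2814]
ee_rot: [3.141, 0.001, -0.056]
force: [0.1, 0.3, -0.9]
width: 0.0515
```

```bash
python3 - <<'E'
from h import *
a=arm.grab_frame("side")[120:270,130:330]; b=arm.grab_frame("scene")[70:220,190:390]
print(arm.get_state()["q"])
save(cv2.resize(np.vstack([a,b]),None,fx=2,fy=2,interpolation=cv2.INTER_CUBIC),"p1.png")
E
```

```text
[ 4.57992238e-01  1.69858847e-01 -5.61419552e-01  3.70368278e-04
 -8.38062097e-01  1.05655208e+00]
```

View pics/p1.png

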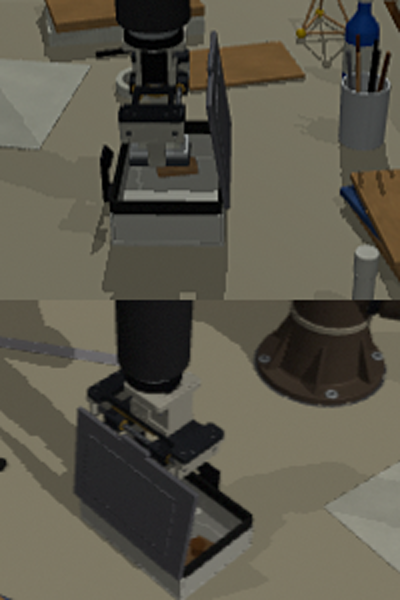

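The side crop shows the pad held level at about (163,152), between the clip and the lid. The scene crop shows the gripper body clear of the lid. I'll lower it.

>>> move_arm --pt "0 0 -20 0 0 0" --pt "0 0 -25 0 0 0" --pt "0 0 -20 0 0 0" --pt "0 0 -12 0 0 0" --pt "0 0 -5 0 0 0"

```text
t: 8.75
eef_pos: [0.4853, 0.0254, 0.1984]
ee_rot: [3.141, 0.001, -0.056]
force: [-0.1, 0.3, -2.1]
width: 0.0518
```

>>> move_arm --pt "0 0 -2 0 0 0" --pt "0 0 -2 0 0 0" --pt "0 0 -1 0 0 0" --pt "0 0 -1 0 0 0" --pt "0 0 0 0 0 0"

```text
t: 9.17
eef_pos: [0.4857, 0.0257, 0.1937]
ee_rot: [-3.141, -0.001, -0.056]
force: [0.3, 0.4, -1.5]
width: 0.0519
```

>>> move_arm --pt "0 0 -0.8 0 0 0" --pt "0 0 -0.8 0 0 0" --pt "0 0 0 0 0 0" --pt "0 0 0 0 0 0" --pt "0 0 0 0 0 0"

```text
t: 9.58
eef_pos: [0.4855, 0.0256, 0.1916]
ee_rot: [-3.142, -0.0, -0.056]
force: [0.2, 0.2, -2.3]
width: 0.0515
```

>>> move_arm --pt "0 0 -0.7 0 0 0" --pt "0 0 0 0 0 0" --pt "0 0 0 0 0 0" --pt "0 0 0 0 0 0" --pt "0 0 0 0 0 0"

```text
t: 10.0
eef_pos: [0.4855, 0.0257, 0.1913]
ee_rot: [-3.142, -0.0, -0.056]
force: [-3.3, -0.1, 5.6]
width: 0.0518
```

>>> move_arm --pt "0 0 0 0 0 0" --pt "0 0 0 0 0 0" --pt "0 0 0 0 0 0" --pt "0 0 0 0 0 0" --pt "0 0 0 0 0 0" --claw 75

```text
t: 10.42
eef_pos: [0.4855, 0.0256, 0.1908]
ee_rot: [3.142, 0.0, -0.056]
force: [-0.6, -0.7, -0.3]
width: 0.0615
```

>>> move_arm --pt "0 0 4 0 0 0" --pt "0 0 10 0 0 0" --pt "0 0 25 0 0 0" --pt "0 0 35 0 0 0" --pt "0 0 35 0 0 0"

```text
t: 10.83
eef_pos: [0.4849, 0.0254, 0.3008]
ee_rot: [3.14, 0.002, -0.056]
force: [1.6, 1.7, -0.2]
width: 0.0619
```

>>> move_arm --pt "0 0 40 0 0 0" --pt "-10 0 40 0 0 0" --pt "-20 0 40 0 0 0" --pt "-20 0 20 0 0 0" --pt "0 0 0 0 0 0"

```text
t: 11.25
eef_pos: [0.435, 0.0251, 0.4428]
ee_rot: [-3.137, -0.008, -0.056]
force: [-0.6, 0.0, -0.8]
width: 0.0619
```

```bash
python3 - <<'E'
from h import *
np.set_printoptions(precision=4,suppress=True)
st=arm.get_state(); im=arm.grab_frame("wrist"); K,T,c=cam("wrist",st)
print(st["eef_pos"],st["force"],st["width"])
r=arm.masks_of("inkpad","wrist")[0]; m=r["pixels"].astype(np.uint8); cs,_=cv2.findContours(m,cv2.RETR_EXTERNAL,cv2.CHAIN_APPROX_NONE); c=max(cs,key=cv2.contourArea)[:,0]
for z in(.027,.039): print(r["score"],cv2.minAreaRect(np.array([atz(p,K,T,z)[:2] for p in c],np.float32)))
for t in("inkpad","stamp","box","lid_press","lid_edge"): print(t,[(x["xy"],x["score"],atz(x["xy"],K,T,0.005)) for x in arm.spot_point(t,"wrist")[:1]])
save(im,"w3.png")
E
```

```text
[0.435  0.0251 0.4428] [-0.5726  0.0207 -0.7581] 0.06185954356245641
0.95 ((0.486030638217926, 0.024666640907526016), (0.05069752037525177, 0.07699611037969589), 86.77239227294922)
0.95 ((0.48662620782852173, 0.024559492245316505), (0.04916168004274368, 0.07466357946395874), 86.77239227294922)
inkpad [([259.4, 122.1], 0.76, array([0.4882, 0.0233, 0.005 ]))]
stamp [([171.2, 110.8], 0.96, array([0.5081, 0.1323, 0.005 ]))]
box [([227.1, 113.6], 0.81, array([0.5008, 0.063 , 0.005 ]))]
lid_press [([198.0, 18.6], 0.85, array([0.6097, 0.0881, 0.005 ]))]
lid_edge [([189.6, 19.0], 0.79, array([0.6098, 0.0979, 0.005 ]))]
```

View pics/w3.png

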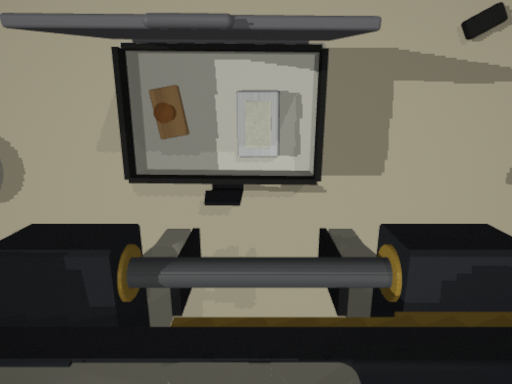

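The wrist view shows the pad flat on the floor at (258,124), clear of the stamp (168,111), with the lid still open. The measured pad centre is (0.486, 0.025), as planned. Next I'll close the gripper and go behind the lid.

>>> move_arm --pt "40 8 0 0 0 0" --pt "40 8 0 0 0 0" --pt "40 8 0 0 0 0" --pt "40 8 0 0 0 0" --pt "40 8 0 0 0 0" --claw 255 --squeeze 40

```text
t: 12.02
eef_pos: [0.6392, 0.0657, 0.4352]
ee_rot: [3.14, 0.002, -0.056]
force: [0.8, 1.1, 2.0]
width: 0.0339
```

>>> move_arm --pt "5 0 -10 0 0 0" --pt "0 0 -25 0 0 0" --pt "0 0 -25 0 0 0" --pt "0 0 -20 0 0 0" --pt "0 0 0 0 0 0"

```text
t: 12.43
eef_pos: [0.6408, 0.0652, 0.3504]
ee_rot: [3.138, 0.01, -0.057]
force: [-1.5, 0.5, -1.4]
width: 0.0026
```

```bash
python3 - <<'E'
from h import *
a=arm.grab_frame("side")[100:270,130:330]; b=arm.grab_frame("scene")[70:220,190:390]
s=arm.get_state(); print(s["eef_pos"],s["width"],s["force"])
save(cv2.resize(np.vstack([a,b]),None,fx=1.8,fy=1.8,interpolation=cv2.INTER_CUBIC),"p2.png")
E
```

```text
[0.64216081 0.06551321 0.35589445] 0.000552897374944925 [-0.2690738  -0.94448411  0.43412879]
```

View pics/p2.png

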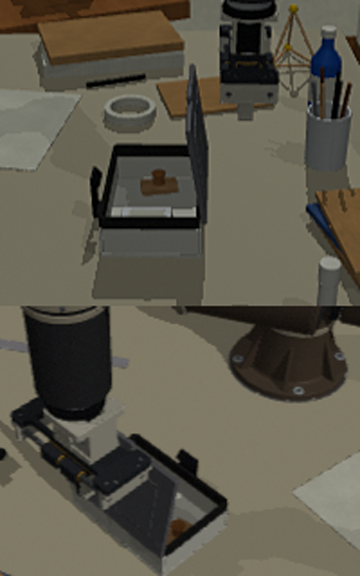

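The fingers, closed, are just behind the lid (side crop (247,100); lid edge (192,70)), and the pad lies in the box. Now I'll push the lid forward.

>>> move_arm --pt "-20 0 7 0 0 0" --pt "-20 0 0 0 0 0" --pt "-12 0 0 0 0 0" --pt "-5 0 0 0 0 0" --pt "-5 0 0 0 0 0"

```text
t: 12.95
eef_pos: [0.5799, 0.0658, 0.366]
ee_rot: [-3.141, -0.003, -0.055]
force: [-0.3, 0.2, 0.7]
width: 0.0002
```

>>> move_arm --pt "-5 0 0 0 0 0" --pt "-6 0 0 0 0 0" --pt "-7 0 -1 0 0 0" --pt "-7 0 -1 0 0 0" --pt "-7 0 -2 0 0 0"

```text
t: 13.37
eef_pos: [0.5475, 0.0657, 0.3602]
ee_rot: [-3.141, -0.001, -0.056]
force: [2.0, 0.8, 0.5]
width: 0.0003
```

>>> move_arm --pt "-8 0 -4 0 0 0" --pt "-8 0 -4 0 0 0" --pt "-8 0 -5 0 0 0" --pt "-7 0 -4.5 0 0 0" --pt "-7 0 -5 0 0 0"

```text
t: 13.78
eef_pos: [0.5089, 0.0656, 0.3371]
ee_rot: [-3.142, 0.0, -0.056]
force: [0.5, 1.3, 0.4]
width: 0.0004
```

>>> move_arm --pt "-6.5 0 -4.5 0 0 0" --pt "-6 0 -6 0 0 0" --pt "-6 0 -6 0 0 0" --pt "-5.3 0 -6 0 0 0" --pt "-4.5 0 -6 0 0 0"

```text
t: 14.2
eef_pos: [0.4809, 0.0656, 0.3084]
ee_rot: [3.141, 0.0, -0.056]
force: [0.8, 1.3, -0.4]
width: 0.0006
```

>>> move_arm --pt "-4.5 0 -7 0 0 0" --pt "-4.3 0 -7 0 0 0" --pt "-3 0 -6 0 0 0" --pt "-3 0 -6 0 0 0" --pt "0 0 0 0 0 0"

```text
t: 14.62
eef_pos: [0.4656, 0.0653, 0.2816]
ee_rot: [3.14, 0.003, -0.056]
force: [-0.9, 0.3, -0.7]
width: 0.0005
```

>>> move_arm --pt "-3 0 -5 0 0 0" --pt "-2 0 -4 0 0 0" --pt "-2 0 -3 0 0 0" --pt "0 0 -2 0 0 0" --pt "0 0 0 0 0 0"

```text
t: 15.03
eef_pos: [0.4594, 0.0655, 0.2687]
ee_rot: [3.141, 0.001, -0.056]
force: [0.4, 0.4, 0.4]
width: 0.0003
```

>>> move_arm --pt "0 0 -1 0 0 0" --pt "0 0 -1 0 0 0" --pt "0 0 -1 0 0 0" --pt "0 0 -1 0 0 0" --pt "0 0 0 0 0 0"

```text
t: 15.45
eef_pos: [0.4597, 0.0656, 0.265]
ee_rot: [3.142, 0.0, -0.056]
force: [-0.1, -0.6, 0.0]
width: 0.0002
```

```bash
python3 - <<'E'
from h import *
a=arm.grab_frame("side")[130:270,130:330]; b=arm.grab_frame("scene")[70:220,190:390]
s=arm.get_state(); print(s["eef_pos"],s["width"],s["force"])
save(cv2.resize(np.vstack([a,b]),None,fx=2,fy=2,interpolation=cv2.INTER_CUBIC),"p3.png")
E
```

```text
[0.45974731 0.06563551 0.26511138] 0.0001736430518353076 [-0.23618263 -0.22491584  0.40447991]
```

View pics/p3.png

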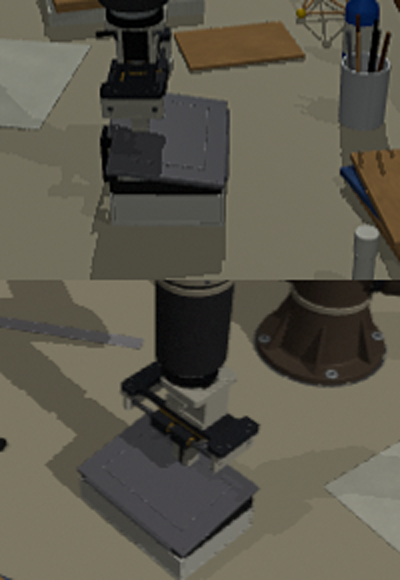

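The lid is nearly down; its front edge in the side crop is just above the seal near (110,175). I'll press slowly.

>>> move_arm --pt "0 0 -1 0 0 0" --pt "0 0 -1 0 0 0" --pt "0 0 -0.5 0 0 0" --pt "0 0 -0.5 0 0 0" --pt "0 0 0 0 0 0"

```text
t: 15.97
eef_pos: [0.4597, 0.0656, 0.262]
ee_rot: [3.142, 0.0, -0.056]
force: [-0.4, -0.2, -0.0]
width: 0.0004
```

>>> move_arm --pt "0 0 -0.7 0 0 0" --pt "0 0 -0.7 0 0 0" --pt "0 0 -0.7 0 0 0" --pt "0 0 -0.7 0 0 0" --pt "0 0 0 0 0 0"

```text
t: 16.38
eef_pos: [0.4597, 0.0656, 0.2592]
ee_rot: [3.141, 0.0, -0.056]
force: [-0.4, 0.9, -0.1]
width: 0.0003
```

>>> move_arm --pt "0 0 -0.7 0 0 0" --pt "0 0 -0.7 0 0 0" --pt "0 0 -0.7 0 0 0" --pt "0 0 -0.7 0 0 0" --pt "0 0 0 0 0 0"

```text
t: 16.8
eef_pos: [0.4597, 0.0656, 0.2564]
ee_rot: [3.142, 0.0, -0.056]
force: [0.2, -0.1, -0.5]
width: 0.0004
```

>>> move_arm --pt "0 0 -0.6 0 0 0" --pt "0 0 -0.6 0 0 0" --pt "0 0 -0.6 0 0 0" --pt "0 0 -0.6 0 0 0" --pt "0 0 0 0 0 0"

```text
t: 17.22
eef_pos: [0.4597, 0.0656, 0.2543]
ee_rot: [3.141, 0.0, -0.056]
force: [-2.1, 0.9, 4.6]
width: 0.0003
```

>>> move_arm --pt "0 0 -0.5 0 0 0" --pt "0 0 -0.5 0 0 0" --pt "0 0 -0.5 0 0 0" --pt "0 0 -0.5 0 0 0" --pt "0 0 0 0 0 0"

```text
t: 17.63
eef_pos: [0.4596, 0.0656, 0.2529]
ee_rot: [3.142, -0.0, -0.056]
force: [-5.2, 0.3, 13.3]
width: 0.0007
```

>>> move_arm --pt "-0.5 0 0 0 0 0" --pt "-0.5 0 0 0 0 0" --pt "0 0 0 0 0 0" --pt "0 0 0 0 0 0" --pt "0 0 0 0 0 0"

```text
t: 18.05
eef_pos: [0.4592, 0.0657, 0.2529]
ee_rot: [-3.141, -0.001, -0.055]
force: [-1.1, -1.9, 9.0]
width: 0.0004
```

```bash
python3 - <<'E'
from h import *
a=arm.grab_frame("side")[180:250,170:270]
b=arm.grab_frame("scene")[110:220,210:330]
s=arm.get_state(); print(s["eef_pos"],s["force"],s["moment"])
a=cv2.resize(a,(600,420),interpolation=cv2.INTER_CUBIC); 
save(a,"p4.png")
E
```

```text
[0.45917946 0.06569106 0.25292244] [-1.28388828 -1.05019536  8.52649225] [-0.46312059  0.50489718  0.04902248]
```

View pics/p4.png

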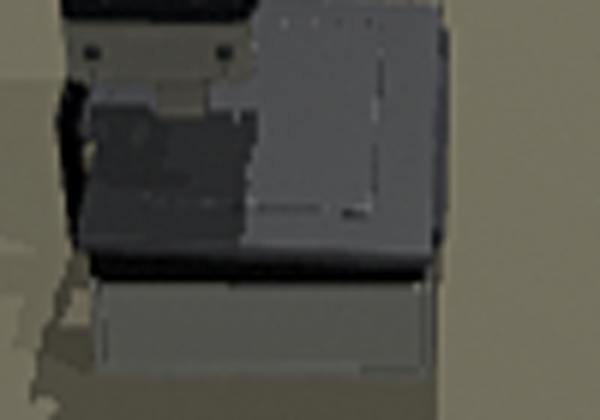

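The lid rests on the seal, nose under the clip side at (75,100–240), with about 9 N now. I'll continue in small steps.

>>> move_arm --pt "-0.2 0 -0.4 0 0 0" --pt "-0.2 0 -0.4 0 0 0" --pt "-0.2 0 -0.4 0 0 0" --pt "-0.2 0 -0.3 0 0 0" --pt "0 0 0 0 0 0"

```text
t: 18.57
eef_pos: [0.4588, 0.0657, 0.2521]
ee_rot: [-3.141, -0.003, -0.055]
force: [-0.8, -3.4, 13.5]
width: -0.0
```

>>> move_arm --pt "-0.2 0 -0.3 0 0 0" --pt "-0.2 0 -0.3 0 0 0" --pt "0 0 -0.3 0 0 0" --pt "0 0 -0.3 0 0 0" --pt "0 0 0 0 0 0"

```text
t: 18.98
eef_pos: [0.4586, 0.0657, 0.2512]
ee_rot: [-3.141, -0.003, -0.055]
force: [-1.1, -3.3, 15.9]
width: 0.0005
```

>>> move_arm --pt "0 0 -0.3 0 0 0" --pt "0 0 -0.3 0 0 0" --pt "0 0 -0.3 0 0 0" --pt "0 0 -0.3 0 0 0" --pt "0 0 0 0 0 0"

```text
t: 19.4
eef_pos: [0.4586, 0.0657, 0.2501]
ee_rot: [-3.141, -0.003, -0.055]
force: [-2.3, -3.3, 18.5]
width: 0.0
```

>>> move_arm --pt "0 0 -0.3 0 0 0" --pt "0 0 -0.3 0 0 0" --pt "0 0 -0.2 0 0 0" --pt "0 0 0 0 0 0" --pt "0 0 0 0 0 0"

```text
t: 19.82
eef_pos: [0.4585, 0.0657, 0.249]
ee_rot: [-3.141, -0.003, -0.055]
force: [-0.9, -1.4, 14.7]
width: 0.0005
```

>>> move_arm --pt "0 0 -0.3 0 0 0" --pt "0 0 -0.3 0 0 0" --pt "0 0 -0.2 0 0 0" --pt "0 0 0 0 0 0" --pt "0 0 0 0 0 0"

```text
t: 20.23
eef_pos: [0.4585, 0.0657, 0.248]
ee_rot: [-3.141, -0.003, -0.055]
force: [-0.6, -3.2, 12.3]
width: 0.0003
```

>>> move_arm --pt "0 0 -0.3 0 0 0" --pt "0 0 -0.3 0 0 0" --pt "0 0 0 0 0 0" --pt "0 0 0 0 0 0" --pt "0 0 0 0 0 0"

```text
t: 20.65
eef_pos: [0.4584, 0.0657, 0.2474]
ee_rot: [-3.141, -0.003, -0.055]
force: [-0.4, -2.1, 12.3]
width: 0.0007
```

>>> move_arm --pt "0 0 -0.3 0 0 0" --pt "0 0 -0.3 0 0 0" --pt "0 0 -0.2 0 0 0" --pt "0 0 0 0 0 0" --pt "0 0 0 0 0 0"

```text
t: 21.07
eef_pos: [0.4584, 0.0657, 0.2465]
ee_rot: [-3.141, -0.002, -0.055]
force: [-0.9, -2.7, 12.1]
width: 0.0007
```

>>> move_arm --pt "0 0 -0.3 0 0 0" --pt "0 0 -0.3 0 0 0" --pt "0 0 0 0 0 0" --pt "0 0 0 0 0 0" --pt "0 0 0 0 0 0"

```text
t: 21.48
eef_pos: [0.4584, 0.0657, 0.246]
ee_rot: [-3.141, -0.003, -0.055]
force: [-1.2, -3.5, 13.4]
width: 0.0008
```

```bash
python3 - <<'E'
from h import *
a=arm.grab_frame("side")[170:250,160:260]
s=arm.get_state(); print(s["eef_pos"],s["force"])
save(cv2.resize(a,(700,560),interpolation=cv2.INTER_CUBIC),"p5.png")
E
```

```text
[0.45837702 0.06573906 0.24599742] [-2.48408918 -2.71589775 13.93542242]
```

View pics/p5.png

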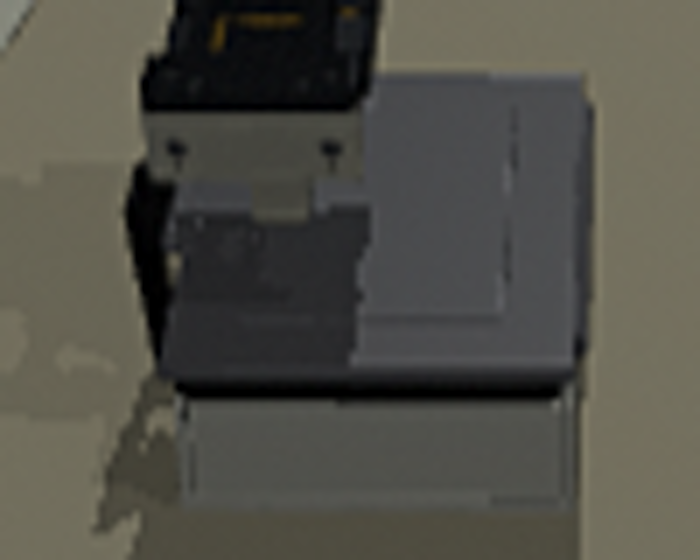

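The clip, at (145,265), still leans outward, so it hasn't caught yet. I'll press further.

>>> move_arm --pt "0 0 -0.3 0 0 0" --pt "0 0 -0.3 0 0 0" --pt "0 0 -0.2 0 0 0" --pt "0 0 0 0 0 0" --pt "0 0 0 0 0 0"

```text
t: 21.95
eef_pos: [0.4583, 0.0657, 0.2452]
ee_rot: [-3.141, -0.002, -0.055]
force: [-2.1, -3.6, 14.5]
width: 0.0006
```

>>> move_arm --pt "0 0 -0.3 0 0 0" --pt "0 0 -0.3 0 0 0" --pt "0 0 0 0 0 0" --pt "0 0 0 0 0 0" --pt "0 0 0 0 0 0"

```text
t: 22.37
eef_pos: [0.4583, 0.0657, 0.2446]
ee_rot: [-3.141, -0.002, -0.055]
force: [-2.1, -2.1, 15.5]
width: 0.0001
```

>>> move_arm --pt "0 0 -0.3 0 0 0" --pt "0 0 -0.3 0 0 0" --pt "0 0 0 0 0 0" --pt "0 0 0 0 0 0" --pt "0 0 0 0 0 0"

```text
t: 22.78
eef_pos: [0.4583, 0.0657, 0.244]
ee_rot: [-3.141, -0.002, -0.055]
force: [-2.5, -2.4, 14.1]
width: 0.0001
```

>>> move_arm --pt "0 0 -0.3 0 0 0" --pt "0 0 -0.3 0 0 0" --pt "0 0 0 0 0 0" --pt "0 0 0 0 0 0" --pt "0 0 0 0 0 0"

```text
t: 23.2
eef_pos: [0.4583, 0.0657, 0.2434]
ee_rot: [-3.141, -0.002, -0.055]
force: [-3.0, -1.4, 13.7]
width: -0.0
```

>>> move_arm --pt "0 0 -0.3 0 0 0" --pt "0 0 -0.3 0 0 0" --pt "0 0 0 0 0 0" --pt "0 0 0 0 0 0" --pt "0 0 0 0 0 0"

```text
t: 23.62
eef_pos: [0.4582, 0.0657, 0.2429]
ee_rot: [-3.141, -0.002, -0.055]
force: [-3.3, -2.5, 15.4]
width: 0.0008
```

```bash
python3 - <<'E'
from h import *
im=arm.grab_frame("side"); a=im[170:250,160:260]
s=arm.get_state(); print(s["eef_pos"],s["force"])
save(cv2.resize(a,(700,560),interpolation=cv2.INTER_CUBIC),"p6.png"); save(im,"p6full.png")
for f in("side0.png","p5.png","p6.png"):
    g=cv2.imread("pics/"+f,0)
    if f=="side0.png": g=cv2.resize(g[170:250,160:260],(700,560),interpolation=cv2.INTER_CUBIC)
    for r in(210,250,290,330):
        d=np.where(g[r,60:260]<35)[0]+60; print(f,r,(d.min(),d.max(),len(d)) if len(d) else None)
E
```

```text
[0.45822493 0.06572682 0.24287594] [-3.03038306 -2.5252451  15.08830107]
side0.png 210 (np.int64(142), np.int64(229), 64)
side0.png 250 (np.int64(145), np.int64(221), 49)
side0.png 290 (np.int64(148), np.int64(213), 56)
side0.png 330 (np.int64(151), np.int64(205), 55)
p5.png 210 (np.int64(126), np.int64(170), 45)
p5.png 250 (np.int64(133), np.int64(253), 41)
p5.png 290 (np.int64(141), np.int64(176), 36)
p5.png 330 (np.int64(150), np.int64(166), 17)
p6.png 210 (np.int64(142), np.int64(183), 42)
p6.png 250 (np.int64(144), np.int64(163), 20)
p6.png 290 (np.int64(148), np.int64(190), 32)
p6.png 330 (np.int64(152), np.int64(168), 17)
```

The clip's outer edge is back at its starting position (142/145/148, versus 126/133/141 while pushed out), so it has snapped. I'll back off.

>>> move_arm --pt "0.4 0.2 1 0 0 0" --pt "0.4 0 1 0 0 0" --pt "0 0 2 0 0 0" --pt "0 0 3 0 0 0" --pt "0 0 5 0 0 0"

```text
t: 24.08
eef_pos: [0.4581, 0.0658, 0.2533]
ee_rot: [3.141, 0.001, -0.056]
force: [0.5, 0.2, -0.6]
width: 0.0005
```

>>> move_arm --pt "0 0 20 0 0 0" --pt "0 0 30 0 0 0" --pt "0 0 30 0 0 0" --pt "0 0 30 0 0 0" --pt "0 0 0 0 0 0"

```text
t: 24.5
eef_pos: [0.4598, 0.0664, 0.3695]
ee_rot: [-3.138, -0.009, -0.055]
force: [0.9, 0.5, 1.5]
width: 0.0005
```

```bash
python3 - <<'E'
from h import *
im=arm.grab_frame("side"); b=arm.grab_frame("scene")[90:210,210:360]
s=arm.get_state(); print(s["t"],s["eef_pos"],s["force"])
a=cv2.resize(im[170:250,160:260],(600,480),interpolation=cv2.INTER_CUBIC)
g=cv2.cvtColor(cv2.resize(im[170:250,160:260],(700,560),interpolation=cv2.INTER_CUBIC),cv2.COLOR_RGB2GRAY)
for r in(210,250,290,330): print(r,np.where(g[r,60:260]<35)[0][:1]+60)
save(a,"p7.png")
for n in("scene","side"):
    K,T,_=cam(n)
    for t in("eraser","glue","tape","marker","lid_edge","lid_press"): print(n,t,[(np.round(x["xy"],1).tolist(),round(x["score"],2),np.round(atz(x["xy"],K,T,0.064 if t[0:3]=="lid" else 0),3)) for x in arm.spot_point(t,n)[:1]])
E
```

```text
24.6 [0.4584053  0.06594785 0.36488838] [ 0.41667287  0.04201633 -1.22854124]
210 [142]
250 [145]
290 [148]
330 [152]
scene eraser [([185.5, 152.7], 0.66, array([ 0.591, -0.243,  0.   ]))]
scene glue [([162.5, 182.6], 0.79, array([ 0.724, -0.194,  0.   ]))]
scene tape [([288.9, 159.0], 0.67, array([0.379, 0.028, 0.   ]))]
scene marker [([434.3, 269.5], 0.75, array([0.424, 0.558, 0.   ]))]
scene lid_edge [([288.9, 159.2], 0.57, array([0.429, 0.066, 0.064]))]
scene lid_press [([281.7, 166.8], 0.89, array([0.467, 0.071, 0.064]))]
side eraser [([251.3, 290.4], 0.74, array([ 0.582, -0.236, -0.   ]))]
side glue [([310.2, 273.6], 0.96, array([ 0.73 , -0.184,  0.   ]))]
side tape [([202.4, 164.5], 0.81, array([0.454, 0.405, 0.   ]))]
side marker []
side lid_edge [([188.6, 197.7], 0.83, array([0.426, 0.08 , 0.064]))]
side lid_press [([196.8, 199.5], 0.8, array([0.449, 0.07 , 0.064]))]
```

View pics/p7.png

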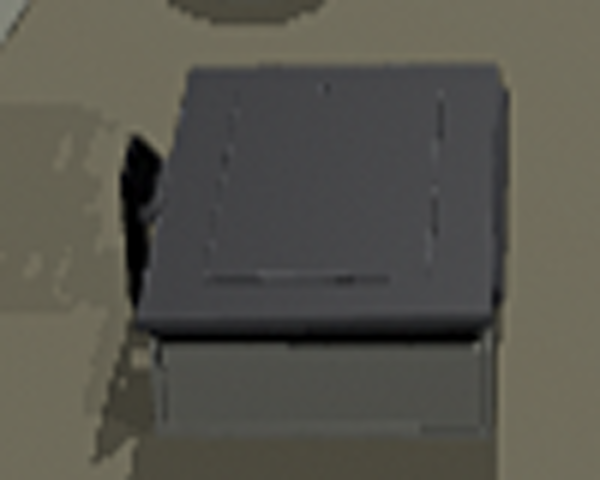

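The lid is shut and the clip stands upright over the nose at (140,180), with the arm clear. I'm handing in the job.

```bash
python3 -c "
from station import arm
print(arm.job_done())"
```

```text
the job is handed in; nothing more can be done
None
```

The ink pad is flat on the box floor beside the stamp, and the lid is shut and held by the clip on its own. I handed the job in at about 24.6 s; no verdict was reported.

- **Ink pad:** The last wrist view put it at about (0.486, 0.025), as planned, flat and clear of the stamp. That view was before closing; it can't be seen under the lid.
- **Closing force:** The highest reading at the end of any press step was about 18.5 N on the wrist sensor, and about 15 N when the clip caught. Forces are only reported at the end of each step, so a brief higher peak in between would not show, but the limit is 30 N.
- **Clip and lid:** After I backed the arm off, the clip's outer edge was back at its starting pixels (142/145/148; 126/133/141 while pushed out). The lid stayed down with the nose under the hook.
- **Clip catch height:** It caught about 5 mm lower than level by my tip height. That fits the stated height spread, but I had no direct lid angle reading.
- **Other things:** The eraser and glue were within 10 mm of their first positions in both views. The marker matched in the scene view; the side view missed it. The tape matched in the side view. In the scene view the network placed it on the box's clip, which I took as a false detection. The stamp was last checked before the lid was closed and was in place.

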